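Tip the milling blocks out of their flip-top box into a case tray

ROBOT

A 6-joint arm with a two-finger parallel gripper is mounted at the origin on a cart in front of the work surface, level with it; the furniture and walls round the work are solid. World frame = base frame: x ahead of the robot, y to its left, z up, the work surface at z = 0. Lengths are in m, angles in degrees, forces in N, time in s.
With the tool pointing down it reaches from about 0.4 to 0.825 m from the base axis. Payload 7 kg.
Tool frame: the origin (TCP) lies on the centre line of the jaws, within the pads' length; the fingertips stand 22 mm ahead of it and the grasp point (between the pads) lies 3 mm ahead of it; z points along the fingers, y is the line along which they close (so a half turn about z gives the same grasp; the last joint's range is limited). The gripper opens to 88 mm and grips with 3 to 60 N. Pads are 19 mm wide; open, the fingers measure 130 mm over their backs; the gripper's body (78 mm by 193 mm) begins 47 mm behind the grasp point.
Start: joints at [-60.441, 20.546, 0.682, 0, -70.136, -16.507], TCP at [0.152, -0.658, 0.249] pointing down, gripper open.
Joint ranges: [-176.03, 176.03], [-82.01, 121.73], [-58.28, 71.71], [-173.87, 95.51], [-174.79, -0.11], [-173.66, 173.66]. Speed limits (degrees/s): [136.94, 136.94, 172.46, 180, 180, 180].

INTERFACE

Orientations are given as [roll, pitch, yaw] about the fixed x, y, z axes, in that order (R = Rz(yaw) Ry(pitch) Rx(roll)).
In Python, from plant import get_state, cams, r gives the robot as it stands.
- The arm moves only by the tool apply_moves, never from a script. Its argument "targets" is a list of rows, each an object with "dp": the shift along the world's x, y, z in m, a list of three; "yaw": the turn about the world's z in degrees. In form: [{"dp": [x, y, z], "yaw": yaw}, ...]. A call has 1 to 20 rows; each row is the pose to reach, as a shift and turn from the pose commanded when the call began; what a row does not reach only later rows make up. A row lasts 1/12 s, in which the tool goes at most 41.7 mm and 7.16 degrees, less where a joint would pass 70% of its speed; a pose out of reach is approached as far as the arm can. A call with a gripper value outside its range is refused whole. "grip" is the gripper command: -1 is fully open, 1 is shut, values between are in proportion, set as the call begins (left out, the last holds). The fingers move at their own pace and stop on an object; "squeeze" is the grip in N (left out, the last holds). Time passes only in rows, so rows that repeat a pose let the fingers close. It gives the time, the measured TCP pose, the force, the opening and the grip force at its end, in the units of the state.
- get_state(): the state, without advancing time (a new reading comes with each control period).
- cams.capture(name): name is "scene" or "side" or "wrist"; returns a dict with "image" (400x640x3 uint8, red, green, blue), "range_z" (400x640 float32, m along the optical axis (not along the pixel's ray), 0 where there is no reading), "fx", "fy", "cx", "cy" (pixels), "R" (3x3) and "t" (3): a world point X has camera coordinates R X + t; the wrist camera has in their place "T_tool_cam" (4x4, takes a point from camera to tool coordinates, whose origin is the TCP and whose axes are the flange's). Camera axes: x right, y down, z forward; pixel columns grow to the right and rows downward; lengths in m; the calibration is good to about 2 mm. A picture is of the moment at which its call begins: read the wrist's pose just before it.
- r.close_job(): hands the job in; it is judged then, once.
The state is a dict: "time_s": time; "joints": joint angles; "qd": joint speeds; "joint_torque": joint torques, N m; "tcp_pos": TCP position; "eef_rot": TCP orientation; "contact_force": force on the tool from outside, world axes, zero at the start; "moment": the same for the moment, N m; "gripper_width": finger opening in m; "gripper_force": force on a finger pad.
Only numpy, scipy, OpenCV 4.12 (cv2) and the standard library are available. Lean on these libraries where they do the work, as an engineer would, in place of code of your own. Each camera call takes 0.05 s, during which the arm holds its last target. There are 200 camera calls.

TASK

Empty the smaller of the two upright flip-top boxes into the free half of the case tray, the half without the little jaw model: turn the box mouth-down low over the tray so that its lid swings open and all four ceramic blocks spill out; they chip if they fall far. Then put the empty box down on the desk clear of the tray, with its lid shut, and leave the larger box and the jaw model as they are.

Things in the scene. Friction and masses are not known exactly. Their poses are not given: they have to be found in the camera images.
- small_box: the smaller flip-top box: grey hard plastic, white lid; 40 mm deep (its x), 46 wide (its y), 80 high shut, walls 2.5 mm; some 0.15 kg filled. Stands upright and loose, its paper-labelled front (-x) roughly facing the robot. Origin: centre of its underside; z runs up the box to the mouth. Turning it over from one grasp from above is hardly possible: lay it on its front, then grip it again near the base
- small_box_mid (a point): the middle of the small box, 40 mm above its underside, same axes as the box
- small_box_lid (a joint): lid of the small box, rad: 0 shut, 1.9 wide open; 40 x 46 x 4 mm, 20 g, no latch, swings with very little friction. Hinged along the top edge of the back (+x) face: when the box lies on its front the hinge is uppermost and the lid hangs shut by its own weight; tipped further, mouth down, it swings open
- large_box: the larger flip-top box of the same make, 52 mm deep, 62 mm wide, 100 mm high, empty, loose; stands beside the small one (either side) and is to be left alone. Both stand 0.55 to 0.67 m ahead of the robot; the desk in front of them (x 0.40 to 0.51, y -0.14 to 0.04 m) is clear. Origin: centre of its underside
- case_tray: shallow metal tray, fixed, 130 mm (its x) by 170 mm (its y), rim 39 mm high, walls 3 mm, inner floor 3 mm above the desk. A divider across its middle (at its y = 0, top 29 mm above the desk) makes two halves, each 124 x 80 mm inside; the free one is at its -y side (the robot's right). A tall microscope stands behind it to the left. Origin: centre of its underside
- empty_half (a point): centre of the floor of the tray's free half
- jaw_model: small hinged plaster jaw model, 65 x 56 x 55 mm, loose, standing in the other half of the tray (+y). Origin: centre of its underside
- block_0: one of four like ceramic milling blocks, loose inside the small box at the start: white block 12 x 14 x 16 mm on a round steel foot (11.6 mm across, 3 mm) with a 6 mm stud, 25 mm long in all, 12 g. Origin: centre of the ceramic end face; z runs to the stud
- block_0_mid (a point): middle of that block, 10 mm along its z
- block_1: one of four like ceramic milling blocks, loose inside the small box at the start: white block 12 x 14 x 16 mm on a round steel foot (11.6 mm across, 3 mm) with a 6 mm stud, 25 mm long in all, 12 g. Origin: centre of the ceramic end face; z runs to the stud
- block_1_mid (a point): middle of that block, 10 mm along its z
- block_2: one of four like ceramic milling blocks, loose inside the small box at the start: white block 12 x 14 x 16 mm on a round steel foot (11.6 mm across, 3 mm) with a 6 mm stud, 25 mm long in all, 12 g. Origin: centre of the ceramic end face; z runs to the stud
- block_2_mid (a point): middle of that block, 10 mm along its z
- block_3: one of four like ceramic milling blocks, loose inside the small box at the start: white block 12 x 14 x 16 mm on a round steel foot (11.6 mm across, 3 mm) with a 6 mm stud, 25 mm long in all, 12 g. Origin: centre of the ceramic end face; z runs to the stud
- block_3_mid (a point): middle of that block, 10 mm along its z

How it is judged (in metres and radians):
On the way:
1. the small box is turned mouth-down (more than 100 degrees from upright) and its lid has swung open (angle between small_box's own z axis and vertical above 1.75 rad and value of joint small_box_lid above 0.25 rad).
At the end, for the whole second after the job is handed in: all four blocks lie at rest inside the free half of the tray, below its rim; the small box rests on the desk, upright or lying, not touching the tray, its lid shut (under 0.2 rad) (x of block_0_mid in the frame of case_tray between -0.064 and 0.064 m and y of block_0_mid in the frame of case_tray between -0.083 and 0 m and z of each of block_0_mid, block_1_mid, block_2_mid, block_3_mid in the frame of case_tray below 0.034 m and linear speed of each of block_0, block_1, block_2, block_3, small_box below 0.03 m/s and x of block_1_mid in the frame of case_tray between -0.064 and 0.064 m and y of block_1_mid in the frame of case_tray between -0.083 and 0 m and x of block_2_mid in the frame of case_tray between -0.064 and 0.064 m and y of block_2_mid in the frame of case_tray between -0.083 and 0 m and x of block_3_mid in the frame of case_tray between -0.064 and 0.064 m and y of block_3_mid in the frame of case_tray between -0.083 and 0 m and value of joint small_box_lid below 0.2 rad and height (world z) of small_box_mid between 0.01 and 0.046 m and contact force between small_box and case_tray below 0.1 N).
It fails at once if a block fell or was thrown hard (faster than 1.6 m/s, a fall of some 13 cm) (linear speed of any of block_0, block_1, block_2, block_3 above 1.6 m/s).
It fails at once if the larger box was pushed more than 30 mm or tipped (distance of large_box from where it was at the start of the episode above 0.03 m or angle between large_box's own z axis and vertical above 0.4 rad).
It fails at once if the jaw model was pushed more than 20 mm or tipped (distance of jaw_model from where it was at the start of the episode above 0.02 m or angle between jaw_model's own z axis and vertical above 0.4 rad).
It also fails if it takes over 64 s, if anything falls off the work surface, if the arm or the gripper's body presses on something with over 40 N, if the wrist force passes 120 N, or if a joint passes its speed limit or range.

## Working session

There is one attempt and no reset: what is moved stays moved. The work goes in short steps, Python scripts to look and compute and a tool call to move; the robot and the scene stay as the last step left them, time stands still between calls to the robot, and variables do not carry over. Pictures are saved under pics/ and viewed, at most 10 in all, crops included, and the job is handed in when it is done.

Besides the shell and the picture viewer there is one more tool, called as name([rows], argument=value, ...), one row to a line, values as JSON. apply_moves: Moves the arm, as the interface text tells. Its arguments: {"type":"object","properties":{"targets":{"type":"array","items":{"type":"object","properties":{"dp":{"type":"array","items":{"type":"number"}},"yaw":{"type":"number"}}}},"grip":{"type":"number"},"squeeze":{"type":"number"}},"required":["targets"]}

```bash
mkdir -p pics; cat > h.py <<'E'
import numpy as np, cv2
from plant import get_state, cams, r
def cap(n, f, box=None, s=1):
    c=cams.capture(n); np.savez(f'pics/{f}.npz',**c)
    im=c['image'][:,:,::-1]
    if box: im=im[box[1]:box[3],box[0]:box[2]]
    cv2.imwrite(f'pics/{f}.png',cv2.resize(im,None,fx=s,fy=s,interpolation=cv2.INTER_CUBIC)); return c
def world(c,u,v):
    z=float(c['range_z'][v,u]); p=np.array([(u-c['cx'])*z/c['fx'],(v-c['cy'])*z/c['fy'],z])
    return c['R'].T@(p-c['t'])
def cloud(c):
    v,u=np.mgrid[0:400,0:640]; z=c['range_z']; 
    p=np.stack([(u-c['cx'])*z/c['fx'],(v-c['cy'])*z/c['fy'],z],-1)
    return (p-c['t'])@c['R']
E
python3 - <<'E'
from h import *
for n in ('scene','side'):
    c=cap(n,n+'0'); print(n,-c['R'].T@c['t'])
s=get_state(); print(s['time_s'],s['tcp_pos'],s['eef_rot'],s['contact_force'])
E
```

```text
scene [0.26519901 0.63453988 0.67187705]
side [ 0.24387535 -0.60929366  0.37353126]
0.1 [ 0.15232516 -0.65718731  0.24773098] [ 1.79916509e+02 -9.67431701e-03 -1.66952686e+02] [-0.55805102 -0.66523892 -0.24215688]
```

View pics/scene0.png

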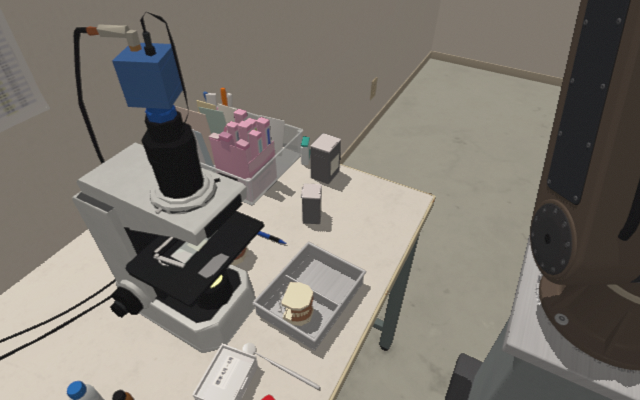

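View pics/side0.png

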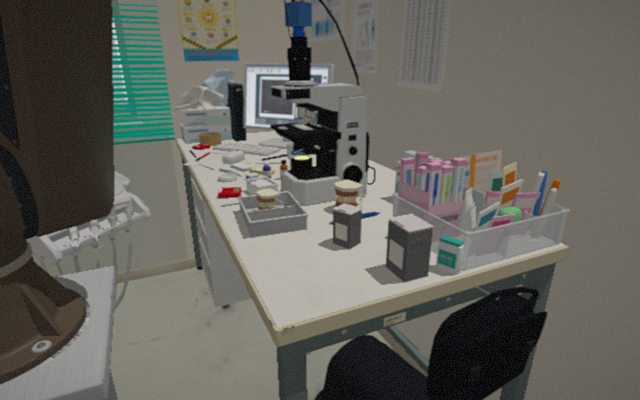

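The scene camera shows the small box at about (312,203) and the large box, to the robot's right, at (325,158). The tray is centred near (311,294), and the jaw is in its near (+y) half at (297,302).

```bash
python3 - <<'E'
from h import *
a=[]
for n in ('scene0','side0'):
    c=np.load(f'pics/{n}.npz'); P=cloud(c).reshape(-1,3)[c['range_z'].ravel()>0]; a.append(P)
P=np.vstack(a)
def rect(m,t,P=P):
    Q=P[m]; 
    rc=cv2.minAreaRect((Q[:,:2]*1000).astype(np.float32)); print(t,len(Q),np.round(rc[0],1),np.round(rc[1],1),round(rc[2],1), 'z',np.round(np.median(Q[:,2]),4))
for i,P in enumerate(a):
    x,y,z=P.T
    reg=(x>.5)&(x<.72)&(y<.12)&(y>-.3)
    print('view',i)
    rect(reg&(abs(z-.08)<.006)&(y>-.115),'small top',P)
    rect(reg&(abs(z-.1)<.006),'large top',P)
    rect((x>.35)&(x<.62)&(y>-.02)&(y<.35)&(abs(z-.039)<.004),'rim',P)
c=np.load('pics/scene0.npz')
for t,u,v in (('small top',313,189),('large',325,143),('tr',312,246),('r',364,279),('near',316,343),('l',258,299),('jaw',297,293),('floor',330,275),('pen',270,238)): print(t,world(c,u,v).round(3))
x,y,z=a[0].T
h,_,_=np.histogram2d(x,y,bins=[np.arange(.38,.72,.02),np.arange(-.3,.36,.02)]) 
Z=np.zeros((17,33))
for X,Y,zz in a[0]:
    i=int((X-.38)//.02); j=int((Y+.3)//.02)
    if 0<=i<17 and 0<=j<33: Z[i,j]=max(Z[i,j],zz)
print((Z*1000).astype(int)[:, ::-1])
E
```

```text
view 0
small top 427 [622.7 -13. ] [ 60.1 192.4] 14.8 z 0.0805
large top 380 [644.  -96.8] [52.7 65.4] 0.4 z 0.1005
rim 1177 [507.6 182.5] [183.2 322.8] 4.3 z 0.0393
view 1
small top 326 [617.7 -16.4] [ 53.1 189.9] 17.0 z 0.0799
large top 524 [646.1 -98.2] [64.1 53.3] 89.4 z 0.0999
rim 540 [519.6 185.9] [327.3 199.3] 89.8 z 0.0386
small top [0.597 0.049 0.082]
large [ 0.643 -0.092  0.1  ]
tr [0.538 0.158 0.038]
r [0.422 0.155 0.001]
near [0.434 0.329 0.021]
l [0.56  0.315 0.042]
jaw [0.498 0.282 0.06 ]
floor [0.484 0.181 0.003]
pen [0.641 0.159 0.008]
[[  4   3   3   3   3   4   3   4   4   4   3   4   3   3   2   4   2   4
    3   3   3   3   3   2   3   2   0   0   0   0   0   0   0]
 [  4   4   4   3   4   3   3   3  41  42   3   4   4   2   3   3   4   3
    3   3   3   3   3   4   3   4   0   0   0   0   0   0   0]
 [  3  42  42  42  41  41  42  41  42  42   3   3   4   5   4   4   4   4
    3   3   4   2   3   2   3   3   0   0   0   0   0   0   0]
 [  4  42   6   7   7  31   6   6   6  42  40   3   4   3   2   4   2   2
    2   3   3   3   3   2   4   2   0   0   0   0   0   0
[... 1087 characters left out ...]
0   0   0   0]
 [518 495 313  70   3   3   4   3   3   9  13   4   3   3   3  80  81   0
    0   1   2 102 103 103 102   3   0   0   0   0   0   0   0]
 [517   0   0   0   0   4  13   3   3   7  13   4   3   3   3   3   3   3
    0   0   3 102 102 104 102   0   0   0   0   0   0   0   0]
 [304   0   0   0   0  17  25  20   3  11  12   3   3   3   3   2   4   3
    4   2   5 101 103 103 101   0   0   0   0   0   0   0   0]
 [306 304   0   0   0   0   0   0   0   0   0   3   3   3   4   3   3   4
    3   3   3   3   2   1   0   0   0   0   0   0   0   0   0]
 [305 304   0   0   0   0   0   0   0   0   0   0   2   3   4   3   3   3
    2   3   3   3  49  64  65  64   0   0   0   0   0   0   0]]
```

```bash
python3 - <<'E'
from h import *
for n in ('scene0','side0'):
    c=np.load(f'pics/{n}.npz'); P=cloud(c).reshape(-1,3)[c['range_z'].ravel()>0]; x,y,z=P.T
    def rect(m,t):
        rc=cv2.minAreaRect((P[m][:,:2]*1000).astype(np.float32)); print(n,t,m.sum(),np.round(rc[0],1),np.round(rc[1],1),round(rc[2],1),'box',np.round(cv2.boxPoints(rc)).tolist())
    rect((x>.54)&(x<.66)&(y<.09)&(y>-.02)&(abs(z-.081)<.005),'small')
    rect((x>.54)&(x<.66)&(y<.09)&(y>-.02)&(z>.015)&(z<.09),'smallall')
    rect((x>.35)&(x<.58)&(y>.1)&(y<.21)&(abs(z-.039)<.004),'rim part')
    for yy in (.16,.18,.20): 
        m=(abs(y-yy)<.008)&(abs(z-.039)<.004)&(x<.6)&(x>.38); print('rim x at',yy,np.round(np.sort(x[m])[[0,-1]],3) if m.any() else 0)
    for xx in (.44,.48,.52):
        m=(abs(x-xx)<.008)&(abs(z-.039)<.004)&(y<.36)&(y>.1); print('rim y at',xx,np.round(np.sort(y[m])[[0,-1]],3) if m.any() else 0)
E
```

```text
scene0 small 292 [599.5  53.1] [42.1 48.6] 24.5 box [[570.0, 66.0], [590.0, 22.0], [629.0, 40.0], [609.0, 84.0]]
scene0 smallall 698 [599.2  53.6] [43.2 49.6] 24.0 box [[569.0, 67.0], [590.0, 22.0], [629.0, 40.0], [609.0, 85.0]]
scene0 rim part 352 [486.9 184.8] [ 59.2 137.5] 86.0 box [[416.0, 160.0], [553.0, 151.0], [557.0, 210.0], [420.0, 219.0]]
rim x at 0.16 [0.418 0.551]
rim x at 0.18 [0.418 0.554]
rim x at 0.2 [0.42  0.555]
rim y at 0.44 [0.16  0.337]
rim y at 0.48 [0.158 0.334]
rim y at 0.52 [0.153 0.33 ]
side0 small 194 [600.7  51.2] [41.1 46.9] 24.6 box [[572.0, 64.0], [592.0, 21.0], [629.0, 38.0], [610.0, 81.0]]
side0 smallall 979 [600.9  51. ] [42.4 48.8] 24.6 box [[571.0, 64.0], [592.0, 20.0], [630.0, 38.0], [610.0, 82.0]]
side0 rim part 191 [488.8 183.1] [ 59.3 135.5] 87.0 box [[420.0, 157.0], [555.0, 150.0], [558.0, 209.0], [423.0, 216.0]]
rim x at 0.16 [0.42  0.554]
rim x at 0.18 [0.421 0.557]
rim x at 0.2 [0.424 0.557]
rim y at 0.44 [0.159 0.335]
rim y at 0.48 [0.155 0.331]
rim y at 0.52 [0.152 0.158]
```

```bash
python3 - <<'E'
from h import *
P=[]
for n in ('scene0','side0'):
    c=np.load(f'pics/{n}.npz'); P.append(cloud(c).reshape(-1,3)[c['range_z'].ravel()>0])
P=np.vstack(P); Z=np.zeros((11,25))
for X,Y,z in P:
    i=int((X-.58)//.02); j=int((Y+.2)//.02)
    if 0<=i<11 and 0<=j<25: Z[i,j]=max(Z[i,j],z)
print((Z*1000).astype(int)[:, ::-1])
E
```

```text
[[297 199   3   4   3   3   3   3   4   3   3  82  84  83   4   3   4   3
    3   2   3   3   3   0   0]
 [296 199   5   3   4   4   3  13   4   3  79  82  83  82   1   2   4   3
  100 105 105 101   2   0   0]
 [299 197   3   4   3   3   9  13   4   3   3   3  80  81   1   1   1   2
  102 103 103 102   3   0   0]
 [200 197   4  13   3   3   7  13   4   3   3   3   3   3   3   1   1   3
  102 102 104 102   2   0   0]
 [199 197 190  68  68  68  11  12   3   3   3   3   2   4   3   4   2   5
  101 103 103 101   2   0   0]
 [197 197  69  68  69  68   0  10   3   3   3   4   3   3   4   3   3   3
    3   2   2   1   1   0   0]
 [276  97  69  68  69  68   0  12   2   2   3   4   3   3   3   2   3   3
    3  49  64  65  64   0   0]
 [276 141  90  67  67   2   0  13   2   3  82  82  81  82  82  80  82  81
   81  81  81  81  80   0   0]
 [277 144  86  45   1   1   1   9   2   3 163 166 129 157 171 174 172  72
   73  73  78  82  81   0   0]
 [274  72   1   2   1   1   1   1   2   0 164 166 113 170 171 174 172   0
    0   0  92 103  81   0   0]
 [271   1   1   2   1   2   1   0   0   0 174 175   0 170 170 164 151   0
    0   0 108 106  80   0   0]]
```

apply_moves([
  {"dp":[0.1,0.15,0.02],"yaw":5},
  {"dp":[0.2,0.3,0.02],"yaw":10},
  {"dp":[0.3,0.45,0],"yaw":11.5},
  {"dp":[0.4,0.58,0],"yaw":11.5},
  {"dp":[0.45,0.65,0],"yaw":11.5},
  {"dp":[0.493,0.73,0],"yaw":11.5},
  {"dp":[0.493,0.73,0],"yaw":11.5},
  {"dp":[0.493,0.73,0],"yaw":11.5},
  {"dp":[0.493,0.73,0],"yaw":11.5},
  {"dp":[0.493,0.73,0],"yaw":11.5},
  {"dp":[0.493,0.73,0],"yaw":11.5},
  {"dp":[0.493,0.73,0],"yaw":11.5},
  {"dp":[0.493,0.73,0],"yaw":11.5},
  {"dp":[0.493,0.73,0],"yaw":11.5},
  {"dp":[0.493,0.73,0],"yaw":11.5},
  {"dp":[0.493,0.73,0],"yaw":11.5},
  {"dp":[0.493,0.73,0],"yaw":11.5},
  {"dp":[0.493,0.73,0],"yaw":11.5},
  {"dp":[0.493,0.73,0],"yaw":11.5},
  {"dp":[0.493,0.73,0],"yaw":11.5},
], grip=1, squeeze=10)

```text
time_s: 1.77
tcp_pos: [0.6192, 0.0348, 0.2487]
eef_rot: [180.0, -0.0, -155.4]
contact_force: [0.8, -1.2, -0.2]
gripper_width: 0.0005
gripper_force: 0.0
```

apply_moves([
  {"dp":[0.01,0.02,0],"yaw":0},
  {"dp":[0.019,0.034,0],"yaw":0},
  {"dp":[0.019,0.034,0],"yaw":0},
  {"dp":[0.019,0.034,0],"yaw":0},
])

```text
time_s: 2.1
tcp_pos: [0.6375, 0.067, 0.2482]
eef_rot: [180.0, -0.1, -155.4]
contact_force: [-0.3, -0.4, -0.1]
gripper_width: 0.0005
gripper_force: 0.0
```

apply_moves([
  {"dp":[0.003,0.002,-0.04],"yaw":0},
  {"dp":[0.003,0.002,-0.08],"yaw":0},
  {"dp":[0.003,0.002,-0.12],"yaw":0},
  {"dp":[0.003,0.002,-0.15],"yaw":0},
  {"dp":[0.003,0.002,-0.162],"yaw":0},
  {"dp":[0.003,0.002,-0.162],"yaw":0},
  {"dp":[0.003,0.002,-0.162],"yaw":0},
  {"dp":[-0.006,-0.002,-0.162],"yaw":0},
  {"dp":[-0.011,-0.0045,-0.162],"yaw":0},
  {"dp":[-0.016,-0.007,-0.162],"yaw":0},
  {"dp":[-0.02,-0.009,-0.162],"yaw":0},
  {"dp":[-0.024,-0.011,-0.162],"yaw":0},
  {"dp":[-0.024,-0.011,-0.162],"yaw":0},
])

```text
time_s: 3.18
tcp_pos: [0.6129, 0.0554, 0.0876]
eef_rot: [180.0, 0.0, -155.5]
contact_force: [0.8, -1.1, -0.3]
gripper_width: 0.0002
gripper_force: 0.3
```

```bash
python3 - <<'E'
from h import *
cap('side','side1',(260,150,440,290),4)
E
```

```text
(no output)
```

View pics/side1.png

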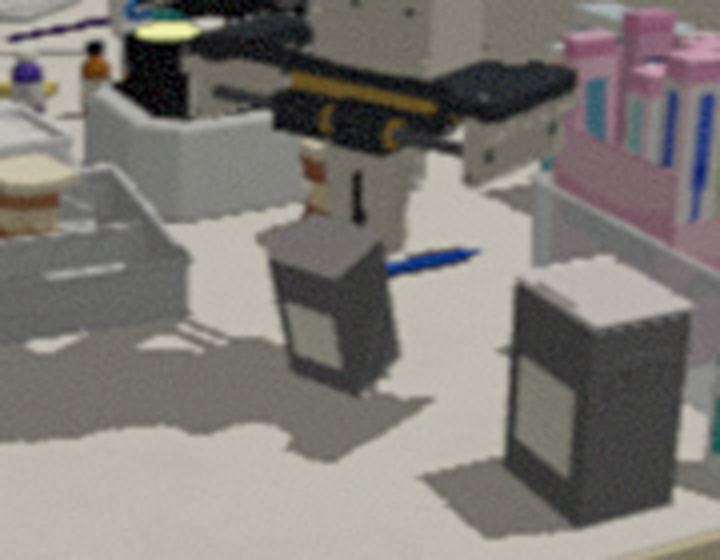

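The box is tipping about its front edge (around 15°) without sliding, and the finger is on its back face. I'll keep pushing gently.

apply_moves([
  {"dp":[-0.005,-0.002,0],"yaw":0},
  {"dp":[-0.009,-0.004,0],"yaw":0},
  {"dp":[-0.014,-0.006,0],"yaw":0},
  {"dp":[-0.018,-0.008,0],"yaw":0},
  {"dp":[-0.023,-0.01,0],"yaw":0},
  {"dp":[-0.027,-0.012,0],"yaw":0},
  {"dp":[-0.032,-0.014,0],"yaw":0},
  {"dp":[-0.032,-0.014,0],"yaw":0},
  {"dp":[-0.032,-0.014,0],"yaw":0},
  {"dp":[-0.032,-0.014,0],"yaw":0},
])

```text
time_s: 4.07
tcp_pos: [0.5819, 0.0418, 0.0871]
eef_rot: [-180.0, 0.0, -155.4]
contact_force: [-0.3, 0.8, -0.1]
gripper_width: 0.0004
gripper_force: 0.0
```

```bash
python3 - <<'E'
from h import *
c=cap('side','side2',(260,150,440,290),4)
E
```

```text
(no output)
```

View pics/side2.png

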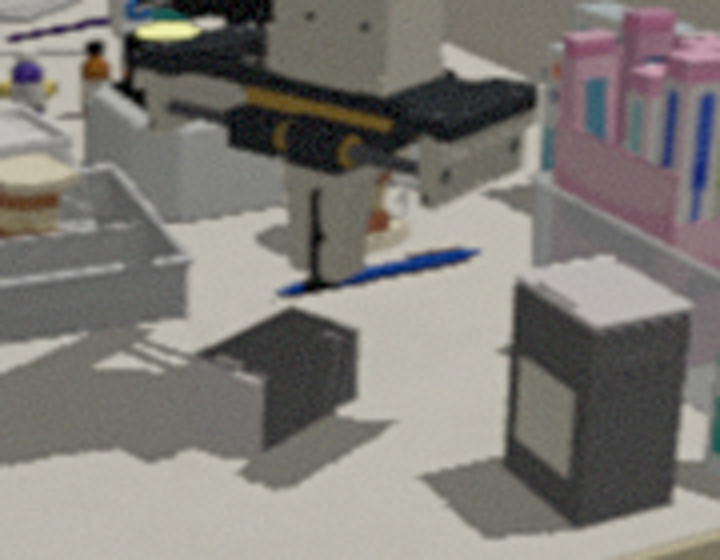

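The box is lying on its front with its lid shut. Next I'll raise the tool, open the gripper and measure the box.

apply_moves([
  {"dp":[0,0,0.04],"yaw":0},
  {"dp":[0,0,0.08],"yaw":0},
  {"dp":[0,0,0.1],"yaw":0},
  {"dp":[0,0,0.1],"yaw":0},
], grip=-1)

```text
time_s: 4.45
tcp_pos: [0.5847, 0.0425, 0.1927]
eef_rot: [-179.9, 0.5, -155.4]
contact_force: [1.5, -0.8, 0.2]
gripper_width: 0.0216
gripper_force: 0.0
```

```bash
python3 - <<'E'
from h import *
for n in ('scene','side'):
    c=cap(n,n+'3'); P=cloud(c).reshape(-1,3)[c['range_z'].ravel()>0]; x,y,z=P.T
    for lo,hi in ((.034,.046),(.012,.046)):
        m=(x>.46)&(x<.66)&(y<.12)&(y>-.05)&(z>lo)&(z<hi)
        rc=cv2.minAreaRect((P[m][:,:2]*1000).astype(np.float32)); print(n,m.sum(),np.round(rc[0],1),np.round(rc[1],1),round(rc[2],1),np.round(cv2.boxPoints(rc)).tolist(),np.median(z[m]))
E
```

```text
scene 576 [544.3  27.6] [78.  49.4] 25.6 [[498.0, 33.0], [520.0, -12.0], [590.0, 22.0], [569.0, 67.0]] 0.040589396951357104
scene 831 [543.3  27.8] [79.6 50.4] 25.3 [[497.0, 34.0], [518.0, -12.0], [590.0, 22.0], [569.0, 68.0]] 0.039831540986510504
side 520 [545.6  27. ] [82.1 49.1] 24.4 [[498.0, 32.0], [518.0, -12.0], [593.0, 22.0], [573.0, 66.0]] 0.04007558602286501
side 952 [545.8  27. ] [82.7 49.2] 24.2 [[498.0, 33.0], [518.0, -12.0], [594.0, 22.0], [573.0, 66.0]] 0.03615989604075796
```

apply_moves([
  {"dp":[-0.012,-0.003,0],"yaw":0},
  {"dp":[-0.012,-0.003,0],"yaw":0},
  {"dp":[-0.012,-0.003,0],"yaw":0},
  {"dp":[-0.012,-0.003,0],"yaw":0},
  {"dp":[-0.012,-0.003,-0.04],"yaw":0},
  {"dp":[-0.012,-0.003,-0.08],"yaw":0},
  {"dp":[-0.012,-0.003,-0.08],"yaw":0},
  {"dp":[-0.012,-0.003,-0.08],"yaw":0},
  {"dp":[-0.012,-0.003,-0.08],"yaw":0},
], grip=-1)

```text
time_s: 5.3
tcp_pos: [0.5708, 0.0389, 0.1082]
eef_rot: [-180.0, 0.0, -155.4]
contact_force: [0.1, 0.2, 1.3]
gripper_width: 0.0859
gripper_force: 0.0
```

apply_moves([
  {"dp":[0,0,-0.04],"yaw":0},
  {"dp":[0,0,-0.07],"yaw":0},
  {"dp":[0,0,-0.081],"yaw":0},
  {"dp":[0,0,-0.081],"yaw":0},
])

```text
time_s: 5.63
tcp_pos: [0.5693, 0.0386, 0.0253]
eef_rot: [-180.0, -0.1, -155.4]
contact_force: [-1.4, 0.4, 0.4]
gripper_width: 0.0876
gripper_force: 0.0
```

apply_moves([
  {"dp":[0,0,0],"yaw":0},
  {"dp":[0,0,0],"yaw":0},
  {"dp":[0,0,0],"yaw":0},
  {"dp":[0,0,0],"yaw":0},
  {"dp":[0,0,0],"yaw":0},
  {"dp":[0,0,0],"yaw":0},
  {"dp":[0,0,0],"yaw":0},
  {"dp":[0,0,0],"yaw":0},
  {"dp":[0,0,0],"yaw":0},
  {"dp":[0,0,0],"yaw":0},
], grip=1, squeeze=40)

```text
time_s: 6.47
tcp_pos: [0.5698, 0.0388, 0.0263]
eef_rot: [-180.0, 0.0, -155.4]
contact_force: [-1.1, 0.1, 4.8]
gripper_width: 0.0459
gripper_force: 40.0
```

apply_moves([
  {"dp":[0,0,0.008],"yaw":0},
  {"dp":[0,0,0.015],"yaw":0},
  {"dp":[0,0,0.02],"yaw":0},
  {"dp":[0,0,0.02],"yaw":0},
])

```text
time_s: 6.8
tcp_pos: [0.5704, 0.039, 0.0473]
eef_rot: [-180.0, 0.1, -155.4]
contact_force: [-0.3, -0.7, -1.6]
gripper_width: 0.0459
gripper_force: 40.0
```

```bash
python3 - <<'E'
from h import *
c=cap('side','side4',(260,150,440,290),4)
P=cloud(c).reshape(-1,3)[c['range_z'].ravel()>0]; x,y,z=P.T
d=(x-.57)*-.91+(y-.039)*-.415; l=(x-.57)*-.415+(y-.039)*.91
for k in np.arange(.0,.09,.01):
    m=(abs(d-k)<.005)&(abs(l)<.03)&(z>.006)&(z<.08)
    if m.any(): print(round(k,3),m.sum(),z[m].min().round(3),z[m].max().round(3))
E
```

```text
0.0 68 0.023 0.079
0.01 167 0.021 0.08
0.02 108 0.021 0.062
0.03 105 0.022 0.063
0.04 102 0.022 0.062
0.05 115 0.022 0.062
0.06 198 0.021 0.065
0.07 255 0.022 0.062
```

View pics/side4.png

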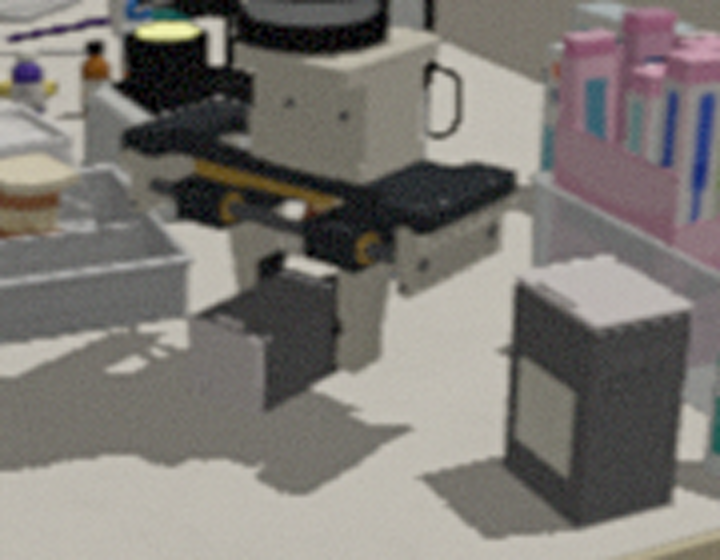

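The grip holds the box level, with its underside about 22 mm up. Now I'll carry it over the free half.

apply_moves([
  {"dp":[0,0,0.025],"yaw":0},
  {"dp":[0,0,0.05],"yaw":0},
  {"dp":[-0.002,0.01,0.062],"yaw":0},
  {"dp":[-0.008,0.028,0.062],"yaw":-1},
  {"dp":[-0.015,0.05,0.062],"yaw":-2},
  {"dp":[-0.022,0.072,0.062],"yaw":-3},
  {"dp":[-0.03,0.094,0.062],"yaw":-4},
  {"dp":[-0.037,0.116,0.062],"yaw":-4.5},
  {"dp":[-0.044,0.138,0.062],"yaw":-4.5},
  {"dp":[-0.05,0.155,0.06],"yaw":-4.5},
  {"dp":[-0.054,0.167,0.059],"yaw":-4.5},
  {"dp":[-0.055,0.173,0.058],"yaw":-4.5},
  {"dp":[-0.055,0.173,0.058],"yaw":-4.5},
  {"dp":[-0.055,0.173,0.058],"yaw":-4.5},
  {"dp":[-0.055,0.173,0.058],"yaw":-4.5},
])

```text
time_s: 8.1
tcp_pos: [0.5148, 0.211, 0.1038]
eef_rot: [-180.0, -0.0, -160.0]
contact_force: [0.6, -1.4, -2.2]
gripper_width: 0.0458
gripper_force: 40.0
```

```bash
python3 - <<'E'
from h import *
c=cap('side','side5',(180,130,400,280),3.6)
E
```

```text
(no output)
```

View pics/side5.png

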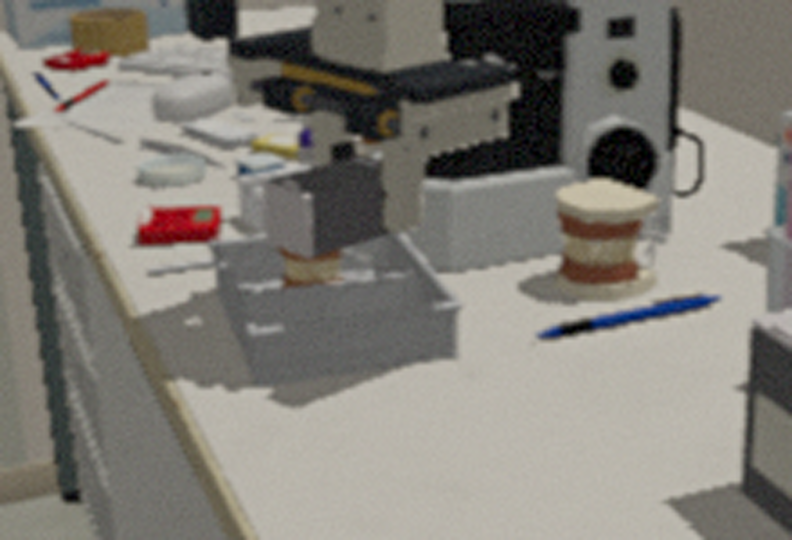

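Box is level over the tray, still shut. I'll ease the squeeze so it swings mouth-down slowly, and measure the tilt by depth.

apply_moves([
  {"dp":[0,0,0],"yaw":0},
  {"dp":[0,0,0],"yaw":0},
  {"dp":[0,0,0],"yaw":0},
  {"dp":[0,0,0],"yaw":0},
], squeeze=14)

```text
time_s: 8.48
tcp_pos: [0.5147, 0.2115, 0.104]
eef_rot: [180.0, 0.0, -160.0]
contact_force: [0.5, -0.0, -1.6]
gripper_width: 0.0462
gripper_force: 14.0
```

```bash
cat > tilt.py <<'E'
from h import *
import sys
c=cap('side',sys.argv[1],(180,130,400,280),3.6)
P=cloud(c).reshape(-1,3)[c['range_z'].ravel()>0]; x,y,z=P.T
s=get_state(); p=s['tcp_pos']; print(s['time_s'],p,s['gripper_force'])
d=(x-p[0])*-.94+(y-p[1])*-.342; l=(x-p[0])*-.342+(y-p[1])*.94
for k in np.arange(-.03,.09,.01):
    m=(abs(d-k)<.005)&(abs(l+.023)<.007)&(z>.006)&(z<p[2]+.05)
    if m.any(): print(round(k,3),m.sum(),z[m].min().round(3),z[m].max().round(3))
E
python3 tilt.py t1
```

```text
8.5333 [0.51469774 0.21152753 0.10396407] 13.978939522057772
-0.03 14 0.019 0.04
0.0 2 0.08 0.104
0.01 73 0.079 0.138
0.02 65 0.079 0.118
0.03 62 0.079 0.119
0.04 64 0.078 0.118
0.05 72 0.08 0.119
0.06 83 0.006 0.12
0.07 92 0.007 0.117
0.08 68 0.006 0.04
```

Still level. Further down.

apply_moves([
  {"dp":[0,0,0],"yaw":0},
  {"dp":[0,0,0],"yaw":0},
  {"dp":[0,0,0],"yaw":0},
], squeeze=8)

```text
time_s: 8.78
tcp_pos: [0.5147, 0.2118, 0.1039]
eef_rot: [180.0, 0.0, -159.9]
contact_force: [0.3, 0.9, -2.6]
gripper_width: 0.0458
gripper_force: 8.0
```

```bash
python3 tilt.py t2
```

```text
8.8333 [0.51461759 0.21180265 0.10393445] 7.985537275671959
-0.03 11 0.019 0.04
0.0 1 0.079 0.079
0.01 76 0.078 0.139
0.02 66 0.079 0.118
0.03 65 0.079 0.119
0.04 70 0.079 0.119
0.05 65 0.078 0.119
0.06 81 0.008 0.12
0.07 92 0.006 0.118
0.08 65 0.006 0.039
```

apply_moves([
  {"dp":[0,0,0],"yaw":0},
  {"dp":[0,0,0],"yaw":0},
  {"dp":[0,0,0],"yaw":0},
], squeeze=5.5)

```text
time_s: 9.08
tcp_pos: [0.5146, 0.2118, 0.1039]
eef_rot: [180.0, 0.0, -159.9]
contact_force: [-0.3, 1.1, -1.3]
gripper_width: 0.0462
gripper_force: 5.5
```

```bash
python3 tilt.py t3
```

```text
9.1333 [0.51461107 0.21176281 0.10391974] 5.489091952331364
-0.03 13 0.02 0.039
0.0 1 0.08 0.08
0.01 76 0.079 0.141
0.02 64 0.079 0.119
0.03 63 0.079 0.118
0.04 71 0.079 0.153
0.05 60 0.079 0.119
0.06 87 0.008 0.12
0.07 92 0.007 0.118
0.08 66 0.006 0.04
```

apply_moves([
  {"dp":[0,0,0],"yaw":0},
  {"dp":[0,0,0],"yaw":0},
  {"dp":[0,0,0],"yaw":0},
], squeeze=4)

```text
time_s: 9.38
tcp_pos: [0.5146, 0.2118, 0.1039]
eef_rot: [180.0, 0.0, -159.9]
contact_force: [0.4, 0.0, -1.2]
gripper_width: 0.0462
gripper_force: 4.0
```

```bash
python3 tilt.py t4
```

```text
9.4333 [0.51463602 0.21175825 0.10393169] 3.99153561796993
-0.03 13 0.023 0.04
0.0 1 0.079 0.079
0.01 74 0.079 0.137
0.02 63 0.079 0.118
0.03 64 0.078 0.119
0.04 66 0.079 0.118
0.05 64 0.078 0.118
0.06 76 0.008 0.119
0.07 90 0.007 0.117
0.08 71 0.006 0.04
```

apply_moves([
  {"dp":[0,0,0],"yaw":0},
  {"dp":[0,0,0],"yaw":0},
  {"dp":[0,0,0],"yaw":0},
], squeeze=3)

```text
time_s: 9.68
tcp_pos: [0.5146, 0.2117, 0.1039]
eef_rot: [180.0, -0.0, -159.9]
contact_force: [-0.5, 0.6, -2.1]
gripper_width: 0.046
gripper_force: 3.0
```

```bash
python3 tilt.py t5
```

```text
9.7333 [0.51463833 0.21176826 0.10392151] 2.9933506809175014
-0.03 11 0.02 0.039
0.0 2 0.079 0.08
0.01 69 0.079 0.139
0.02 66 0.079 0.119
0.03 60 0.079 0.118
0.04 67 0.078 0.119
0.05 69 0.079 0.119
0.06 79 0.006 0.12
0.07 87 0.006 0.118
0.08 67 0.006 0.039
```

The full pad area holds the box level even at 3 N. I'll put it down and regrip only the top rear corner with the fingertips, where the friction torque is small and the lever is longer.

apply_moves([
  {"dp":[0,0,0],"yaw":0},
  {"dp":[0,0,0],"yaw":0},
  {"dp":[0,0,0.003],"yaw":0},
  {"dp":[0.005,-0.015,0.005],"yaw":0},
  {"dp":[0.012,-0.037,0.005],"yaw":0},
  {"dp":[0.019,-0.059,0.005],"yaw":0},
  {"dp":[0.026,-0.081,0.005],"yaw":0},
  {"dp":[0.033,-0.103,0.005],"yaw":0},
  {"dp":[0.04,-0.125,0.005],"yaw":0},
  {"dp":[0.047,-0.147,0],"yaw":0},
  {"dp":[0.053,-0.165,-0.02],"yaw":0},
  {"dp":[0.055,-0.173,-0.045],"yaw":0},
  {"dp":[0.055,-0.173,-0.063],"yaw":0},
  {"dp":[0.055,-0.173,-0.073],"yaw":0},
  {"dp":[0.055,-0.173,-0.077],"yaw":0},
  {"dp":[0.055,-0.173,-0.077],"yaw":0},
  {"dp":[0.055,-0.173,-0.077],"yaw":0},
], squeeze=40)

```text
time_s: 11.15
tcp_pos: [0.5702, 0.0393, 0.0276]
eef_rot: [-180.0, 0.1, -159.9]
contact_force: [0.3, -0.2, -2.0]
gripper_width: 0.0459
gripper_force: 40.0
```

apply_moves([
  {"dp":[0,0,0],"yaw":0},
  {"dp":[0,0,0],"yaw":0},
  {"dp":[0,0,0],"yaw":0},
  {"dp":[0,0,0],"yaw":0},
  {"dp":[0,0,0],"yaw":0},
  {"dp":[0,0,0.012],"yaw":0},
  {"dp":[0.005,0.002,0.023],"yaw":0},
  {"dp":[0.01,0.0035,0.023],"yaw":0},
  {"dp":[0.01,0.0035,0.023],"yaw":0},
  {"dp":[0.01,0.0035,0.023],"yaw":0},
], grip=-0.5)

```text
time_s: 11.98
tcp_pos: [0.5795, 0.0423, 0.0495]
eef_rot: [180.0, -0.0, -160.0]
contact_force: [-0.7, -0.5, 0.1]
gripper_width: 0.0655
gripper_force: 0.0
```

```bash
python3 - <<'E'
from h import *
s=get_state(); print(s['time_s'],s['tcp_pos'],s['gripper_width'])
for n in ('scene','side'):
    c=cap(n,n+'6'); P=cloud(c).reshape(-1,3)[c['range_z'].ravel()>0]; x,y,z=P.T
    m=(x>.44)&(x<.64)&(y<.09)&(y>-.05)&(z>.012)&(z<.046)
    d=(x-s['tcp_pos'][0])*.94+(y-s['tcp_pos'][1])*.342; l=-(x-s['tcp_pos'][0])*.342+(y-s['tcp_pos'][1])*.94
    q=m&(abs(l)<.02); print(n,'ext d',np.percentile(d[q],[1,99]).round(4),'l',np.percentile(l[m&(d<-.02)],[1,99]).round(4))
E
```

```text
11.9833 [0.57953523 0.04227951 0.04951182] 0.06554141161323544
scene ext d [-0.0782 -0.0357] l [-0.0221  0.0255]
side ext d [-0.077  0.003] l [-0.0244  0.0217]
```

apply_moves([
  {"dp":[0.004,0.0015,0],"yaw":0},
  {"dp":[0.004,0.0015,0],"yaw":0},
])

```text
time_s: 12.25
tcp_pos: [0.584, 0.0439, 0.0496]
eef_rot: [-180.0, -0.0, -159.9]
contact_force: [0.2, 0.7, -0.8]
gripper_width: 0.0658
gripper_force: 0.0
```

apply_moves([
  {"dp":[0,0,0],"yaw":0},
  {"dp":[0,0,0],"yaw":0},
  {"dp":[0,0,0],"yaw":0},
  {"dp":[0,0,0],"yaw":0},
  {"dp":[0,0,0],"yaw":0},
  {"dp":[0,0,0],"yaw":0},
  {"dp":[0,0,0.005],"yaw":0},
  {"dp":[0,0,0.01],"yaw":0},
  {"dp":[0,0,0.015],"yaw":0},
  {"dp":[0,0,0.015],"yaw":0},
], grip=1, squeeze=40)

```text
time_s: 13.08
tcp_pos: [0.5844, 0.044, 0.0664]
eef_rot: [-180.0, 0.1, -159.9]
contact_force: [-0.0, 0.4, -2.8]
gripper_width: 0.0449
gripper_force: 40.0
```

```bash
python3 tilt.py t6
```

```text
13.1333 [0.58415006 0.04396174 0.06587036] 39.99993346631527
0.0 19 0.019 0.057
0.01 109 0.018 0.101
0.02 68 0.017 0.058
0.03 69 0.017 0.057
0.04 73 0.017 0.057
0.05 64 0.017 0.057
0.06 79 0.017 0.057
0.07 81 0.017 0.058
0.08 80 0.015 0.056
```

apply_moves([
  {"dp":[0,0,0.025],"yaw":0},
  {"dp":[0,0,0.048],"yaw":0},
  {"dp":[-0.003,0.01,0.06],"yaw":0},
  {"dp":[-0.01,0.028,0.064],"yaw":0},
  {"dp":[-0.018,0.05,0.064],"yaw":0},
  {"dp":[-0.026,0.072,0.064],"yaw":0},
  {"dp":[-0.035,0.094,0.064],"yaw":0},
  {"dp":[-0.044,0.116,0.064],"yaw":0},
  {"dp":[-0.052,0.138,0.063],"yaw":0},
  {"dp":[-0.059,0.155,0.061],"yaw":0},
  {"dp":[-0.063,0.164,0.06],"yaw":0},
  {"dp":[-0.064,0.168,0.06],"yaw":0},
  {"dp":[-0.064,0.168,0.06],"yaw":0},
  {"dp":[-0.064,0.168,0.06],"yaw":0},
])

```text
time_s: 14.3
tcp_pos: [0.5197, 0.2115, 0.1249]
eef_rot: [-180.0, -0.0, -159.9]
contact_force: [0.2, 0.4, -1.3]
gripper_width: 0.0453
gripper_force: 40.0
```

apply_moves([
  {"dp":[0,0,0],"yaw":0},
  {"dp":[0,0,0],"yaw":0},
  {"dp":[0,0,0],"yaw":0},
], squeeze=15)

```text
time_s: 14.55
tcp_pos: [0.5199, 0.211, 0.1249]
eef_rot: [-180.0, -0.0, -160.0]
contact_force: [-0.2, 0.3, -1.2]
gripper_width: 0.0454
gripper_force: 15.0
```

```bash
python3 tilt.py t7
```

```text
14.6 [0.51985263 0.21113632 0.12493739] 14.999884776771069
-0.03 14 0.021 0.04
-0.02 4 0.026 0.033
0.0 20 0.075 0.101
0.01 84 0.077 0.163
0.02 59 0.077 0.116
0.03 64 0.076 0.116
0.04 64 0.076 0.115
0.05 68 0.075 0.116
0.06 79 0.007 0.116
0.07 131 0.007 0.118
0.08 125 0.006 0.114
```

apply_moves([
  {"dp":[0,0,0],"yaw":0},
  {"dp":[0,0,0],"yaw":0},
  {"dp":[0,0,0],"yaw":0},
], squeeze=9)

```text
time_s: 14.85
tcp_pos: [0.5197, 0.2116, 0.1249]
eef_rot: [180.0, 0.0, -160.0]
contact_force: [-0.3, 0.9, -1.2]
gripper_width: 0.0455
gripper_force: 9.0
```

```bash
python3 tilt.py t8
```

```text
14.9 [0.51967653 0.2116667  0.12496002] 9.000005889683962
-0.03 13 0.02 0.04
-0.02 3 0.026 0.034
0.0 19 0.076 0.1
0.01 84 0.076 0.164
0.02 62 0.076 0.116
0.03 71 0.075 0.116
0.04 64 0.075 0.175
0.05 67 0.075 0.115
0.06 74 0.012 0.116
0.07 129 0.006 0.116
0.08 125 0.009 0.116
```

apply_moves([
  {"dp":[0,0,0],"yaw":0},
  {"dp":[0,0,0],"yaw":0},
  {"dp":[0,0,0],"yaw":0},
], squeeze=6.5)

```text
time_s: 15.15
tcp_pos: [0.5196, 0.2118, 0.1249]
eef_rot: [-180.0, 0.0, -159.9]
contact_force: [-0.2, -0.7, -1.7]
gripper_width: 0.0461
gripper_force: 6.5
```

```bash
python3 tilt.py t9
```

```text
15.2 [0.5196411  0.21179377 0.12492825] 6.499965721741319
-0.03 15 0.019 0.04
-0.02 1 0.039 0.039
-0.01 11 0.079 0.093
0.0 34 0.076 0.116
0.01 90 0.071 0.161
0.02 72 0.067 0.112
0.03 67 0.063 0.108
0.04 73 0.06 0.174
0.05 72 0.057 0.101
0.06 80 0.017 0.097
0.07 109 0.007 0.093
0.08 75 0.006 0.09
```

It is tilting slowly (about 20° down now). I'll hold this squeeze.

apply_moves([
  {"dp":[0,0,0],"yaw":0},
  {"dp":[0,0,0],"yaw":0},
])

```text
time_s: 15.37
tcp_pos: [0.5196, 0.2118, 0.1249]
eef_rot: [-180.0, -0.0, -159.9]
contact_force: [0.1, 0.0, -2.3]
gripper_width: 0.0459
gripper_force: 6.5
```

```bash
python3 tilt.py t10
```

```text
15.4167 [0.51961831 0.21177768 0.12492056] 6.500063287094235
-0.03 13 0.02 0.04
-0.02 3 0.026 0.039
-0.01 11 0.076 0.09
0.0 37 0.074 0.117
0.01 94 0.07 0.159
0.02 68 0.066 0.111
0.03 76 0.059 0.107
0.04 68 0.058 0.175
0.05 76 0.053 0.099
0.06 84 0.007 0.095
0.07 101 0.006 0.091
0.08 70 0.006 0.086
```

View pics/t10.png

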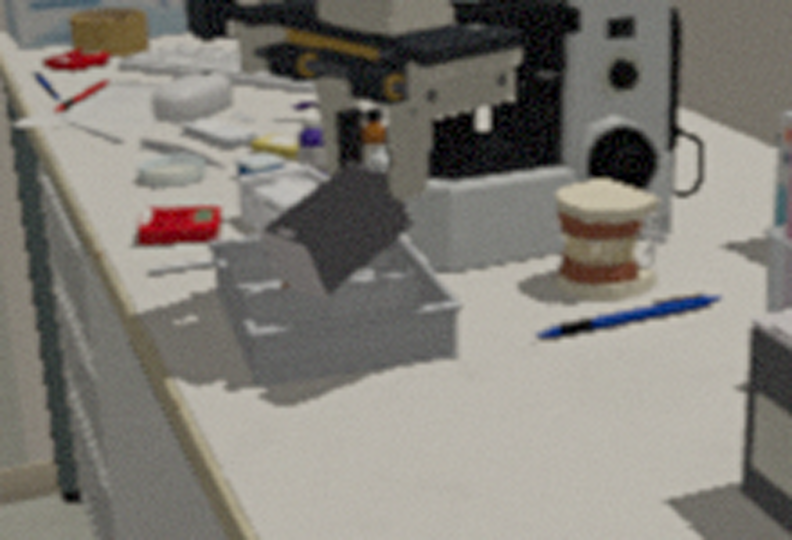

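The box is tilted about 23° down, its mouth still above the front of the free half. I'll ease further.

apply_moves([
  {"dp":[0,0,0],"yaw":0},
  {"dp":[0,0,0],"yaw":0},
  {"dp":[0,0,0],"yaw":0},
], squeeze=5.5)

```text
time_s: 15.67
tcp_pos: [0.5196, 0.2118, 0.1249]
eef_rot: [180.0, 0.0, -160.0]
contact_force: [0.9, 0.9, -1.2]
gripper_width: 0.0457
gripper_force: 5.5
```

```bash
python3 tilt.py t11
```

```text
15.7167 [0.51960425 0.21175425 0.12490304] 5.499895848333836
-0.03 16 0.02 0.04
-0.02 1 0.033 0.033
-0.01 16 0.078 0.096
0.0 35 0.071 0.116
0.01 96 0.068 0.156
0.02 68 0.065 0.11
0.03 74 0.058 0.106
0.04 72 0.054 0.175
0.05 79 0.05 0.096
0.06 77 0.011 0.091
0.07 95 0.006 0.088
0.08 66 0.007 0.083
```

apply_moves([
  {"dp":[0,0,0],"yaw":0},
  {"dp":[0,0,0],"yaw":0},
  {"dp":[0,0,0],"yaw":0},
], squeeze=4.7)

```text
time_s: 15.97
tcp_pos: [0.5197, 0.2118, 0.125]
eef_rot: [180.0, 0.0, -159.9]
contact_force: [0.8, 0.4, -1.9]
gripper_width: 0.0457
gripper_force: 4.7
```

```bash
python3 tilt.py t12
```

```text
16.0167 [0.51970254 0.21177765 0.12496618] 4.699994581751525
-0.03 14 0.021 0.039
-0.02 9 0.026 0.091
-0.01 29 0.074 0.098
0.0 45 0.064 0.101
0.01 120 0.053 0.163
0.02 86 0.042 0.109
0.03 95 0.037 0.097
0.04 73 0.041 0.174
0.05 45 0.051 0.08
0.06 54 0.007 0.069
0.07 52 0.006 0.06
0.08 68 0.006 0.04
```

apply_moves([
  {"dp":[0,0,0],"yaw":0},
  {"dp":[0,0,0],"yaw":0},
  {"dp":[0,0,0],"yaw":0},
  {"dp":[0,0,0],"yaw":0},
])

```text
time_s: 16.35
tcp_pos: [0.5197, 0.2118, 0.125]
eef_rot: [180.0, 0.0, -159.9]
contact_force: [-0.3, -0.3, -0.8]
gripper_width: 0.046
gripper_force: 4.7
```

```bash
python3 tilt.py t13
```

```text
16.4 [0.51963003 0.21173332 0.12494631] 4.699937738478184
-0.03 16 0.02 0.04
-0.02 7 0.031 0.089
-0.01 31 0.074 0.098
0.0 47 0.064 0.101
0.01 106 0.052 0.159
0.02 97 0.043 0.107
0.03 93 0.037 0.097
0.04 70 0.041 0.175
0.05 42 0.052 0.077
0.06 31 0.015 0.07
0.07 76 0.006 0.066
0.08 67 0.007 0.04
```

View pics/t13.png

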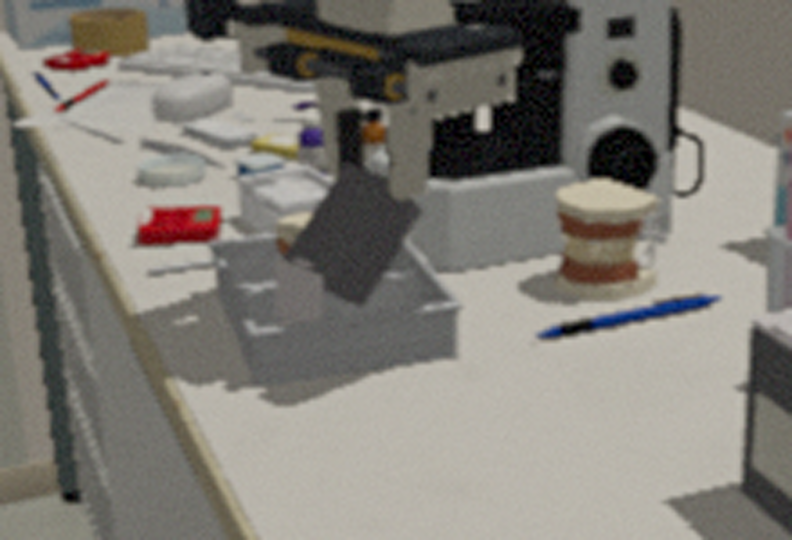

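The box is now about 45° down and its lid hangs open. I'll ease more, then check the tray from the scene camera.

apply_moves([
  {"dp":[0,0,0],"yaw":0},
  {"dp":[0,0,0],"yaw":0},
  {"dp":[0,0,0],"yaw":0},
  {"dp":[0,0,0],"yaw":0},
], squeeze=3.2)

```text
time_s: 16.73
tcp_pos: [0.5196, 0.2117, 0.1249]
eef_rot: [180.0, -0.0, -160.0]
contact_force: [-0.8, 0.4, -1.2]
gripper_width: 0.0462
gripper_force: 3.2
```

```bash
python3 tilt.py t14; python3 -c "
from h import *
a=cap('scene','s14',(240,210,390,350),4)
im1=cv2.imread('pics/s14.png'); im2=cv2.imread('pics/t14.png'); im2=cv2.resize(im2[150:450,150:500],None,fx=.6,fy=.6)
print(im1.shape)"
```

```text
16.7833 [0.51961409 0.21176632 0.12494055] 3.199994615279138
-0.03 14 0.02 0.039
-0.02 9 0.028 0.091
-0.01 31 0.073 0.098
0.0 45 0.064 0.101
0.01 111 0.057 0.154
0.02 99 0.042 0.107
0.03 86 0.038 0.095
0.04 73 0.041 0.175
0.05 43 0.049 0.077
0.06 35 0.009 0.069
0.07 83 0.007 0.066
0.08 71 0.007 0.04
(560, 600, 3)
```

View pics/s14.png

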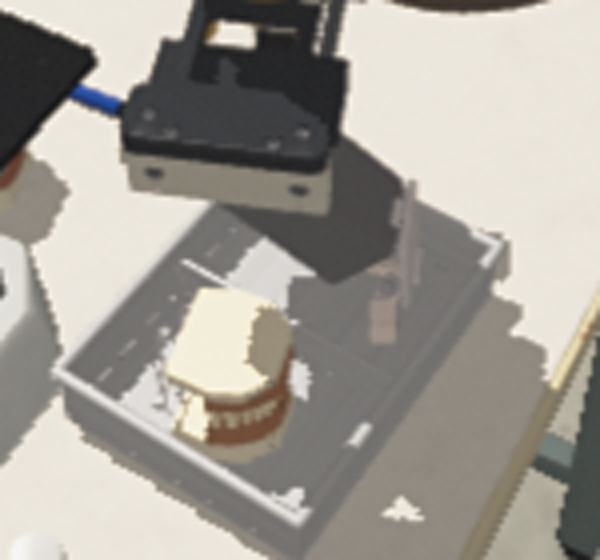

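The scene view shows the lid hanging open (edge-on at 408,240) and one or two blocks under it near (383,305). Everything else is undisturbed. A gentle up-and-down shake should steepen the tilt and free any blocks left inside.

apply_moves([
  {"dp":[0,0,0.008],"yaw":0},
  {"dp":[0,0,0.02],"yaw":0},
  {"dp":[0,0,0.02],"yaw":0},
  {"dp":[0,0,0],"yaw":0},
  {"dp":[0,0,0.02],"yaw":0},
  {"dp":[0,0,0],"yaw":0},
  {"dp":[0,0,0.02],"yaw":0},
  {"dp":[0,0,0.01],"yaw":0},
  {"dp":[0,0,0.01],"yaw":0},
  {"dp":[0,0,0.01],"yaw":0},
], squeeze=3.4)

```text
time_s: 17.67
tcp_pos: [0.5194, 0.2116, 0.1347]
eef_rot: [-180.0, -0.0, -160.0]
contact_force: [0.9, -0.2, -0.6]
gripper_width: 0.0462
gripper_force: 3.4
```

```bash
python3 tilt.py t15; cat > tray.py <<'E'
from h import *
for n in ('scene','side'):
    c=cams.capture(n); P=cloud(c).reshape(-1,3)[c['range_z'].ravel()>0]
    Q=(P-[.489,.244,0]); a=np.radians(-3.5); X=Q[:,0]*np.cos(a)+Q[:,1]*np.sin(a); Y=-Q[:,0]*np.sin(a)+Q[:,1]*np.cos(a); z=P[:,2]
    Z=np.full((13,9),-1)
    for x,y,h in zip(X,Y,z):
        i=int((x+.065)//.01); j=int((y+.085)//.01)
        if 0<=i<13 and 0<=j<9 and h<.2: Z[i,j]=max(Z[i,j],int(h*1000))
    print(n); print(Z[:,::-1])
E
python3 tray.py
```

```text
17.7167 [0.5194911  0.21166514 0.1348565 ] 3.400089454371482
-0.03 13 0.019 0.04
-0.02 16 0.028 0.106
-0.01 36 0.074 0.107
0.0 62 0.064 0.11
0.01 140 0.049 0.172
0.02 112 0.041 0.114
0.03 81 0.047 0.102
0.04 50 0.054 0.183
0.05 45 0.035 0.075
0.06 20 0.01 0.066
0.07 50 0.006 0.039
0.08 68 0.006 0.04
scene
[[ 41  42  41  40  41  42  41  42  41]
 [ 31  -1   5   5   5  17  17   5  41]
 [ 31  -1   7  19  16  18  18   5  41]
 [199  -1  18  66  68  16  16   6  42]
 [184 199 197  80  75  70  68  63  40]
 [ 31  -1 197 194  87  84  78  72  40]
 [ 30  -1 197 199 199 196  88  82  -1]
 [118 100  97 194 197 198 198 199 194]
 [117  97   5   6   6  -1 199 199  -1]
 [ 97  97   5   5   6 159 157  -1  -1]
 [ 99  -1   5   7   5 164 162  -1  -1]
 [ 31  -1   6   7   6 162  -1  -1  -1]
 [ 40  40  39  40  36  21   3  -1  -1]]
side
[[ 39  39  39  39  40  39  39  39  39]
 [ 29  -1  -1  -1  -1  -1  -1  -1  38]
 [ 30  -1  -1  -1  -1  -1  -1  -1  39]
 [ 29  22  -1  59  64  -1  -1  -1  39]
 [198 199 190  77  70  67  64  -1  38]
 [ 14 193 199  89  82  77  73  68  59]
 [177 199 198 197 196  90  86  79  39]
 [180 199 119 111 197 196 195 198 199]
 [191 199 124 124 121 116 109  95 196]
 [195 163  -1 122 124 152 172 175  30]
 [191  16  -1  -1  -1 110 173 177 180]
 [195 195 195  -1 101 108 141 165  31]
 [ 28  26  -1  -1 105  98 152 163  38]]
```

apply_moves([
  {"dp":[0,0,0.025],"yaw":0},
  {"dp":[0,0,0],"yaw":0},
  {"dp":[0,0,0.025],"yaw":0},
  {"dp":[0,0,0],"yaw":0},
  {"dp":[0,0,0.025],"yaw":0},
  {"dp":[0,0,0],"yaw":0},
  {"dp":[0,0,0.025],"yaw":0},
  {"dp":[0,0,0],"yaw":0},
  {"dp":[0,0,0.025],"yaw":0},
  {"dp":[0,0,0.025],"yaw":0},
  {"dp":[0,0,0.025],"yaw":0},
], squeeze=3.2)

```text
time_s: 18.73
tcp_pos: [0.5204, 0.2123, 0.161]
eef_rot: [180.0, 0.1, -159.9]
contact_force: [0.4, 0.3, -1.3]
gripper_width: 0.0458
gripper_force: 3.2
```

```bash
python3 tilt.py t16; python3 tray.py; python3 -c "
from h import *
cap('scene','s16',(240,210,390,350),4)"
```

```text
18.7833 [0.51987291 0.21196144 0.16029842] 3.1999407336115837
-0.03 23 0.019 0.135
-0.02 50 0.031 0.135
-0.01 98 0.066 0.135
0.0 96 0.068 0.138
0.01 155 0.07 0.201
0.02 81 0.04 0.125
0.03 58 0.038 0.209
0.04 2 0.071 0.074
0.06 3 0.016 0.027
0.07 52 0.007 0.039
0.08 67 0.007 0.039
scene
[[ 41  41  41  42  40  41  41  41  41]
 [ 31  -1   5   6   6  17  17   6  41]
 [ 30  -1   5  19   7  18  17   5  41]
 [ 31  -1  20  20  20  17  16   5  41]
 [ 31  -1   6  18  18  13  16  16  42]
 [ 30  -1  76  76   5  16  18  18  41]
 [ 30  -1 114 100  86  78  74  16  40]
 [146 128 126 115 105  94  85   6  42]
 [144 124   6   5   5  15  85   5  40]
 [122 124   6   5   6   6 186  -1  -1]
 [129  89   7   5   6 190 191  -1  -1]
 [127  -1   6   7   6 189  -1  -1  -1]
 [ 39  39  39  39  39   9  -1  -1  -1]]
side
[[ 40  39  39  39  39  40  40  39  40]
 [ 30  -1  -1  -1  -1  -1  -1  -1  39]
 [ 29  -1  -1  -1  -1  -1  -1  -1  39]
 [ 29  -1  -1  18  -1  -1  -1  -1  39]
 [ 29  -1  -1  17  -1  -1  -1  -1  38]
 [ 29  -1  73  74  -1  -1  -1  -1  39]
 [ 29  -1 101  90  78  74  -1  -1  39]
 [199 199 135 126 111 101  81  70  39]
 [186 199 144 145 142 131 112  45  32]
 [197 191 142 143 144 144 198  -1  38]
 [136 139 139 140 142 135 197 198 196]
 [ 29  30  -1  -1 127 133 167 191  31]
 [ 29  28  -1  -1 134 131 182 191  38]]
```

```bash
cat > cnt.py <<'E'
from h import *
c=cap('scene','cnt'); W=cloud(c); x,y,z=W[...,0],W[...,1],W[...,2]
Q=x-.489,y-.244; a=np.radians(-3.5); X=Q[0]*np.cos(a)+Q[1]*np.sin(a); Y=-Q[0]*np.sin(a)+Q[1]*np.cos(a)
m=((abs(X)<.06)&(Y>-.08)&(Y<-.005)&(z>.010)&(z<.034)&(c['range_z']>0)).astype(np.uint8)
n,l,st,ce=cv2.connectedComponentsWithStats(m,connectivity=4)
for i in range(1,n):
    if st[i,4]>8:
        k=l==i; print(st[i,4],'XY',X[k].mean().round(3),Y[k].mean().round(3),'ext',np.ptp(X[k]).round(3),np.ptp(Y[k]).round(3),'z',z[k].min().round(3),z[k].max().round(3))
E
python3 cnt.py
```

```text
120 XY -0.006 -0.061 ext 0.032 0.025 z 0.01 0.018
10 XY 0.017 -0.05 ext 0.007 0.005 z 0.012 0.017
75 XY -0.043 -0.055 ext 0.02 0.015 z 0.011 0.02
63 XY -0.031 -0.033 ext 0.018 0.023 z 0.01 0.02
```

apply_moves([
  {"dp":[0,0,0],"yaw":0},
  {"dp":[0,0,0.01],"yaw":0},
  {"dp":[0,0,0.025],"yaw":0},
  {"dp":[0,0,0.04],"yaw":0},
  {"dp":[0,0,0.05],"yaw":0},
  {"dp":[0,-0.015,0.055],"yaw":0},
  {"dp":[0,-0.035,0.055],"yaw":0},
  {"dp":[0,-0.06,0.055],"yaw":0},
  {"dp":[0,-0.085,0.055],"yaw":0},
  {"dp":[0,-0.11,0.055],"yaw":0},
  {"dp":[0,-0.135,0.055],"yaw":0},
  {"dp":[0,-0.16,0.045],"yaw":0},
  {"dp":[0,-0.175,0.025],"yaw":0},
  {"dp":[0,-0.182,0],"yaw":0},
  {"dp":[0,-0.182,0],"yaw":0},
  {"dp":[0,-0.182,0],"yaw":0},
], squeeze=12)

```text
time_s: 20.32
tcp_pos: [0.5188, 0.0287, 0.1594]
eef_rot: [-180.0, -0.2, -160.0]
contact_force: [-0.1, 0.3, -0.6]
gripper_width: 0.0456
gripper_force: 12.0
```

```bash
python3 cnt.py; python3 tilt.py t17; python3 -c "
import cv2,numpy as np
a=cv2.imread('pics/cnt.png')[230:350,250:370]; b=cv2.imread('pics/t17.png')
b=cv2.resize(b[:,350:],(360,440)); cv2.imwrite('pics/m17.png',np.hstack([cv2.resize(a,(440,440),interpolation=cv2.INTER_CUBIC),b]))"
```

```text
153 XY -0.002 -0.059 ext 0.044 0.028 z 0.01 0.018
76 XY -0.043 -0.055 ext 0.02 0.018 z 0.01 0.018
64 XY -0.031 -0.033 ext 0.019 0.023 z 0.011 0.021
20.4167 [0.52041632 0.03008194 0.16120215] 12.0000612270087
-0.03 5 0.126 0.135
-0.02 55 0.092 0.132
-0.01 108 0.064 0.133
0.0 130 0.065 0.137
0.01 213 0.069 0.197
0.02 133 0.036 0.129
0.03 89 0.035 0.089
0.04 8 0.068 0.211
```

The tray now shows 64 px, 76 px and 153 px blobs. The last is 44 x 28 mm, so two touching blocks, which makes four. Next I'll lay the box back on its front with an arc.

apply_moves([
  {"dp":[0,0,-0.02],"yaw":0},
  {"dp":[0,0,-0.04],"yaw":0},
  {"dp":[0,0,-0.058],"yaw":0},
  {"dp":[0,0,-0.058],"yaw":0},
])

```text
time_s: 20.75
tcp_pos: [0.5202, 0.0306, 0.1014]
eef_rot: [-180.0, 0.0, -159.9]
contact_force: [-0.1, -0.4, -0.8]
gripper_width: 0.0455
gripper_force: 12.0
```

apply_moves([
  {"dp":[0,0,-0.005],"yaw":0},
  {"dp":[0.009,0.003,-0.01],"yaw":0},
  {"dp":[0.019,0.007,-0.013],"yaw":0},
  {"dp":[0.028,0.01,-0.017],"yaw":0},
  {"dp":[0.038,0.014,-0.021],"yaw":0},
  {"dp":[0.047,0.017,-0.027],"yaw":0},
  {"dp":[0.056,0.02,-0.034],"yaw":0},
  {"dp":[0.063,0.023,-0.041],"yaw":0},
  {"dp":[0.068,0.025,-0.047],"yaw":0},
  {"dp":[0.071,0.026,-0.05],"yaw":0},
  {"dp":[0.073,0.027,-0.051],"yaw":0},
  {"dp":[0.073,0.027,-0.051],"yaw":0},
], squeeze=3.2)

```text
time_s: 21.75
tcp_pos: [0.5927, 0.0567, 0.0505]
eef_rot: [-180.0, -0.0, -159.9]
contact_force: [0.5, -0.4, -2.5]
gripper_width: 0.046
gripper_force: 3.2
```

```bash
python3 tilt.py t18
```

```text
21.8 [0.59263721 0.05671598 0.05080211] 3.2000139635056257
0.0 19 0.006 0.074
0.01 93 0.006 0.084
0.02 57 0.006 0.041
0.03 61 0.006 0.041
0.04 60 0.007 0.041
0.05 66 0.006 0.042
0.06 57 0.006 0.041
0.07 70 0.007 0.041
0.08 66 0.006 0.041
```

It is lying flat. Now I'll release and retreat.

apply_moves([
  {"dp":[0,0,0],"yaw":0},
  {"dp":[0,0,0],"yaw":0},
  {"dp":[0,0,0],"yaw":0},
  {"dp":[0,0,0],"yaw":0},
  {"dp":[0,0,0],"yaw":0},
  {"dp":[0,0,0],"yaw":0},
  {"dp":[0,0,0.03],"yaw":0},
  {"dp":[0,0,0.07],"yaw":0},
  {"dp":[0,0,0.11],"yaw":0},
  {"dp":[0,0,0.15],"yaw":0},
  {"dp":[0,-0.02,0.19],"yaw":0},
  {"dp":[0,-0.02,0.19],"yaw":0},
], grip=-0.5)

```text
time_s: 22.8
tcp_pos: [0.5957, 0.0358, 0.2494]
eef_rot: [-179.9, 0.7, -159.9]
contact_force: [1.4, 1.2, 1.0]
gripper_width: 0.0658
gripper_force: 0.0
```

```bash
python3 tilt.py t19 >/dev/null; python3 cnt.py; python3 - <<'E'
from h import *
c=cap('side','f'); P=cloud(c).reshape(-1,3)[c['range_z'].ravel()>0]; x,y,z=P.T
m=(x>.46)&(x<.66)&(y<.12)&(y>-.05)&(z>.008)&(z<.05)
rc=cv2.minAreaRect((P[m][:,:2]*1000).astype(np.float32)); print(rc, z[m].max())
for zz in (.01,.02,.03,.038):
    k=m&(abs(z-zz)<.004); d=x[k]*.94+y[k]*.342; print(zz,'front-most',np.percentile(d,2).round(4))
m=(x>.58)&(x<.70)&(y<-.05)&(y>-.15)&(abs(z-.1)<.006); print(cv2.minAreaRect((P[m][:,:2]*1000).astype(np.float32)))
a=cv2.imread('pics/cnt.png')[180:350,230:400]; b=c['image'][150:290,230:400,::-1]
cv2.imwrite('pics/fin.png',np.hstack([cv2.resize(a,(400,400),interpolation=2),cv2.resize(b,(400,400),interpolation=2)]))
E
```

```text
154 XY -0.002 -0.059 ext 0.045 0.026 z 0.01 0.019
76 XY -0.043 -0.055 ext 0.019 0.016 z 0.011 0.019
63 XY -0.031 -0.033 ext 0.017 0.024 z 0.01 0.021
((555.173583984375, 41.9012336730957), (82.90821075439453, 48.13915252685547), 20.406400680541992) 0.04370924080151683
0.01 front-most 0.4956
0.02 front-most 0.4956
0.03 front-most 0.4956
0.038 front-most 0.4962
((646.3762817382812, -98.2083969116211), (65.59561920166016, 53.589603424072266), 88.52385711669922)
```

View pics/fin.png

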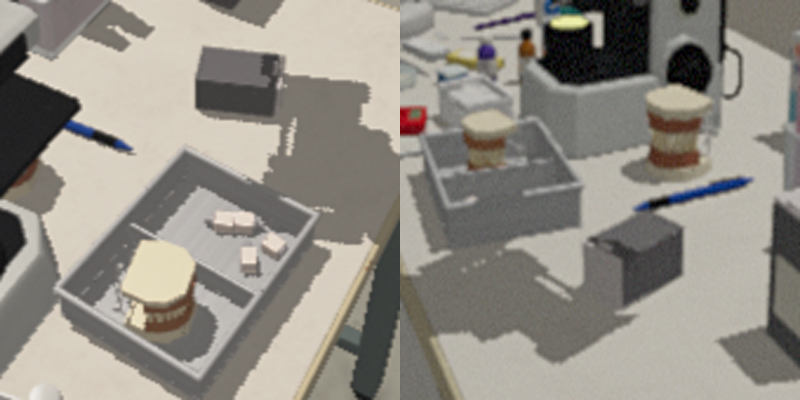

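The picture shows four blocks in the free half (near 235,222 as a pair, 272,243 and 249,262). The box lies on its front clear of the tray with its lid shut (its front plane is vertical to within 1 mm), and the large box and jaw haven't moved.

```bash
python3 -c "
from plant import r; print(r.close_job())"
```

```text
the job is handed in; nothing more can be done
None
```

The job is handed in after about 23 s: all four blocks lie in the tray's free half, the empty small box lies on its front on the desk clear of the tray with its lid shut, and the larger box and jaw model stand where they were. The hand-in returned no verdict, so this rests on my last camera check.

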